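# Put the specimen jars away in the vented chest

### The arm

A 7-joint arm with a two-finger parallel gripper is mounted at the origin on the work surface. World frame = base frame: x ahead of the robot, y to its left, z up, the work surface at z = 0. Lengths are in m, angles in rad, forces in N, time in s.
With the tool pointing down it reaches from about 0.425 to 0.925 m from the base axis. Payload 6.8 kg.
Tool frame: the origin (TCP) lies on the centre line of the jaws, within the pads' length; the fingertips stand 11 mm ahead of it and the grasp point (between the pads) lies 8 mm behind it; z points along the fingers, y is the direction in which the jaws open and shut (so a half turn about z gives the same grasp; the last joint's range is limited). The gripper opens to 85 mm and grips with 20 to 120 N. Pads are 22 mm wide; open, the fingers measure 114 mm over their backs; the gripper's body (76 mm by 85 mm) begins 54 mm behind the grasp point. The pads swing forward as they close: fully open they stand 13 mm farther back than shut.
Start: joints at [-0.108, 0.477, 0.022, 1.555, -0.011, 1.109, -0.083], TCP at [0.675, 0, 0.242] pointing down, gripper open.
Joint ranges: [-2.96, 2.96], [-0.34, 2.1], [-1.41, 1.46], [0.24, 2.44], [-1.37, 4.51], [0.17, 1.92], [-2.96, 2.96]. Speed limits (rad/s): [2.39, 2.39, 3.14, 3.14, 3.14, 3.14, 3.14].

### API

Orientations are given as a rotation vector (axis times angle).
In Python, from bench import r gives the robot as it stands.
- The arm moves only by the tool send_rows, never from a script. Its argument "deltas" is a list of rows, each a list of 7 numbers: the opening, from 0 (shut) to 1 (fully open), then the shift along the tool's x, y, z as a fraction of full scale, then the turn, a rotation vector about the tool's x, y, z as a fraction of full scale. In form: [[hand, x, y, z, ax, ay, az], ...]. A call has 1 to 20 rows; each row is the pose to reach, as a shift and turn from the pose commanded when the call began, along the tool's axes at that moment, turning the shorter way round; what a row does not reach only later rows make up. Full scale, the value 1, is 150 mm for a shift and 180 degrees for a turn. A row lasts 1/12 s, in which the tool goes at most 41.7 mm and 7.16 degrees, less where a joint would pass 70% of its speed; a pose out of reach is approached as far as the arm can. A call with a number of a shift or a turn outside -1 to 1 is refused whole. A call with a gripper value outside its range is refused whole. The fingers move at their own pace and stop on an object; "squeeze" is the grip in N (left out, the last holds). Time passes only in rows, so rows that repeat a pose let the fingers close. It gives the time, the measured TCP pose, the force and the opening at its end, in the units of the state.
- r.get_obs(): the state, without advancing time (a new reading comes with each control period).
- r.grab_frame(name): name is "scene" or "side" or "wrist"; returns a dict with "pixels" (400x640x3 uint8, red, green, blue), "camera_matrix" (3x3 intrinsics, pixels), "rvec" (rotation vector, rad) and "tvec" (3), from world to camera coordinates, as OpenCV has them. Camera axes: x right, y down, z forward; pixel columns grow to the right and rows downward; lengths in m; the calibration is good to about 2 mm. A picture is of the moment at which its call begins. There is no depth.
- r.hand_in(): hands the job in, once; it reports no verdict.
The state is a dict: "clock": time; "joints": joint angles; "qvel": joint speeds; "tau": joint torques, N m; "tcp_pos": TCP position; "orientation": TCP orientation; "contact_force": force on the tool from outside, world axes, zero at the start; "moment": the same for the moment, N m; "grip_width": finger opening in m.
Only numpy, scipy, OpenCV 4.12 (cv2) and the standard library are available. Lean on these libraries where they do the work, as an engineer would, in place of code of your own. Each camera call takes 0.05 s, during which the arm holds its last target. There are 200 camera calls.

### The job

Put every white-capped specimen jar on the bench into the vented jar chest, standing upright on its floor: turn the red extraction lever fully open before you lift the lid and leave it fully open for as long as the lid is up, and lift the lid past its balance point so that the gas struts hold it wide open by themselves while you set the jars down in it without dropping them. When all the jars are in, shut the lid fully and then throttle the extraction back to half open, the lever at 45 degrees. Leave the yellow-capped jar, the wash bottle and the mouse where they are.

Things in the scene. Friction and masses are not known exactly. Their poses are not given: they have to be found in the camera images.
- chest: Grey metal jar chest, fixed, 190 deep (x) x 310 wide (y), rim 80 high, walls 6, floor 8 thick (mm). Origin: centre of its underside; x from handle to hinge side, y to the valve side, z up; yaw within 0.12. A gas strut runs outside each side wall (20 mm out). A 27 mm extraction pipe leaves the +y wall at x = -75 and runs at y = 225, 45 mm high, from x = -75 to 175, then down into the bench.
- lid_handle (a point): Middle of the round steel bar of the lid's bow handle: bar 12 mm thick, 120 mm long along the chest's y, 42 mm off the front edge of the white lid (14 mm thick, 190 x 310 mm). At 87 mm height when the lid is shut. It moves with the lid, on a circle of 232 mm about the hinge line.
- lid_hinge (a point): Middle of the lid's hinge line, which lies along the chest's y on the rear rim, at (95, 0, 80) mm in the chest's frame. With the lid at angle a the handle bar is at x = 95 - 232 cos(a) + 7 sin(a), z = 80 + 232 sin(a) + 7 cos(a) mm in the chest's frame.
- lid (a joint): Lid angle, rad: 0 shut, 1.80 wide open against its stop, just past upright. Lid 0.7 kg; below a balance point at about 0.75 rad it sinks shut by itself, damped; above it the two gas struts push it to the stop and hold it there. Lifting at the handle takes about 2 N, drawing it down from the stop about 3 N.
- valve (a joint): Angle of the extraction ball valve's lever, rad: 0 shut (lever across the pipe, pointing to the chest's +y), 1.571 fully open (along the pipe, pointing to the chest's -x, at the robot), half open 0.785. Grows anticlockwise seen from above, stops at both ends, stays where it is left (friction 0.12 N m).
- lever_pivot (a point): On the lever's vertical axis of turning, at (-20, 225, 100) mm in the chest's frame, level with the lever grip.
- lever_grip (a point): Middle of the lever's red grip, 85 mm from the axis of turning, 100 mm above the bench: a flat bar 90 mm long, 18 mm wide and 12 mm high (reaching from 40 to 130 mm from the axis). It moves with the lever.
- jar_a: Straight-sided clear specimen jar with dark amber contents and a round white screw cap, 64 mm tall: cap 60 mm in diameter and 18 mm high (heights 46 to 64 mm), body 57 mm in diameter, 130 to 250 g. To be put away. Origin: centre of its underside; z: up along its axis. May be absent in some runs.
- jar_b: Straight-sided clear specimen jar with honey-coloured contents and a round white screw cap, 64 mm tall: cap 60 mm in diameter and 18 mm high (heights 46 to 64 mm), body 57 mm in diameter, 130 to 250 g. To be put away. Origin: centre of its underside; z: up along its axis. May be absent in some runs.
- jar_c: Smaller specimen jar with dark amber contents and a round white screw cap, 58 mm tall: cap 52 mm in diameter and 18 mm high (heights 40 to 58 mm), body 49 mm in diameter, 80 to 170 g. To be put away. Origin: centre of its underside; z: up along its axis. May be absent in some runs.
- jar_d: Smaller specimen jar with honey-coloured contents and a round white screw cap, 58 mm tall: cap 52 mm in diameter and 18 mm high (heights 40 to 58 mm), body 49 mm in diameter, 80 to 170 g. To be put away. Origin: centre of its underside; z: up along its axis. May be absent in some runs.
- yellow_jar: Bystander: a small jar with a yellow cap, 48 mm in diameter, 52 mm tall; it stays on the bench. Origin: centre of its underside.
- wash_bottle: Bystander: white wash bottle with yellow cap and bent spout, 64 mm in diameter, 190 mm tall. Origin: centre of its underside.
- mouse: Bystander: black computer mouse, 100 x 58 x 32 mm. Origin: centre of its underside.
Things that resemble listed ones, but are neither listed nor needed, are in the scene too. Leave any blue or purple look-alike of the jar_c alone.

How it is judged:
By the outcome, as a careful person would: the job done as asked, in the order asked, and still so for the second after the job is handed in, with the robot touching nothing.
Of jar_a, jar_b, jar_c, jar_d only 2 to 4 are there at a start; the rules pass over those that are not, and their reading is None.
At some moment in a run one of jar_a, jar_b, jar_c, jar_d may be knocked a few centimetres aside while the robot is not near it.
It also fails if it takes over 210 s, if anything falls off the work surface, if the arm or the gripper's body presses on something with over 40 N, if the wrist force passes 120 N, or if a joint passes its speed limit or range.

## Working session

There is one attempt and no reset: what is moved stays moved. The work goes in short steps, Python scripts to look and compute and a tool call to move; the robot and the scene stay as the last step left them, time stands still between calls to the robot, and variables do not carry over. Pictures are saved under pics/ and viewed, about 12 in all and at most 16, crops included, and the job is handed in when it is done.

Besides the shell and the picture viewer there is one more tool, called by a JSON object that holds its "method" and its "body". send_rows: Moves the arm, as the interface text tells. Shift numbers are shares of 150 mm and turn numbers shares of 180 degrees, none past 1 either way. Its arguments: {"type":"object","properties":{"deltas":{"type":"array","items":{"type":"array","items":{"type":"number"}}},"squeeze":{"type":"number"}},"required":["deltas"]}

```bash
ls; mkdir -p pics; python3 - <<'E'
from bench import r
import cv2, numpy as np
o=r.get_obs()
for k,v in o.items(): print(k,np.round(v,3))
for n in ("scene","side"):
    f=r.grab_frame(n); cv2.imwrite(f"pics/{n}0.png",f["pixels"][:,:,::-1])
    R=cv2.Rodrigues(np.array(f["rvec"]))[0]; print(n,f["camera_matrix"],(-R.T@np.array(f["tvec"]).ravel()).round(3))
E
```

```text
pics
clock 0.0
joints [-0.108  0.478  0.022  1.556 -0.012  1.109 -0.083]
qvel [ 0.001 -0.001  0.    -0.002 -0.002 -0.001  0.001]
tau [-1.0000e-03 -5.9644e+01  1.6080e+00 -2.8119e+01  1.2000e-02  9.0000e-03
  0.0000e+00]
tcp_pos [0.674 0.    0.241]
orientation [-2.221e+00 -2.221e+00  2.000e-03]
contact_force [-0.273  0.936  0.002]
moment [0.048 0.011 0.072]
grip_width 0.085
scene [[419.97635756   0.         325.82975639]
 [  0.         419.97635756 197.1898367 ]
 [  0.           0.           1.        ]] [ 1.268 -0.395  0.96 ]
side [[451.52822801   0.         317.94208666]
 [  0.         451.52822801 199.2808287 ]
 [  0.           0.           1.        ]] [0.121 0.66  1.003]
```

View pics/scene0.png

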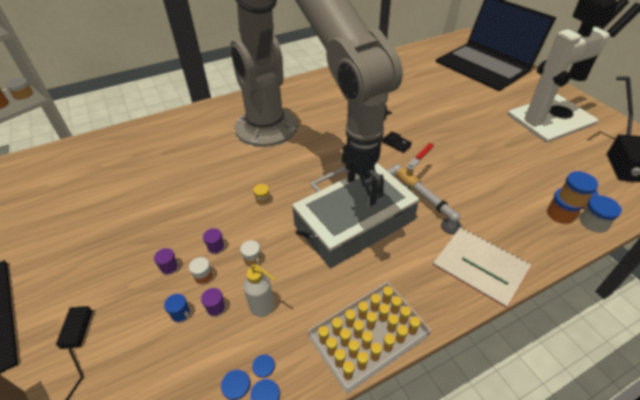

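View pics/side0.png

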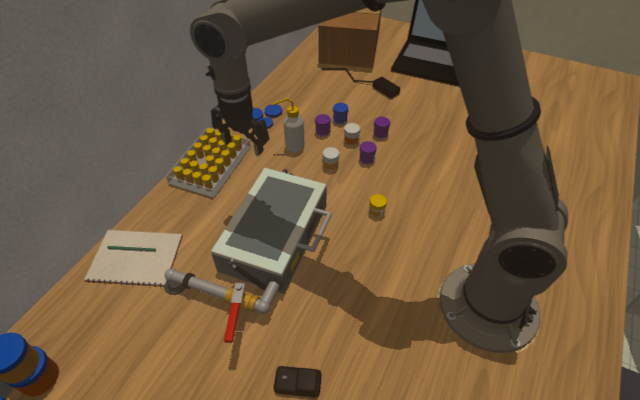

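The scene view shows the shut chest (lid centre about 355,205), the red lever across the pipe (423,156), and two white caps at (201,265) and (250,247) among purple and blue look-alikes. The wash bottle is at (258,290), the yellow jar at (262,190) and the mouse at (397,142). The side view shows the same white caps at (352,131) and (331,155), the lever at (233,320) and the handle bar at (322,230).

```bash
cat > h.py <<'E'
import cv2, numpy as np
from scipy.spatial.transform import Rotation as Ro
def cam(f):
    R=cv2.Rodrigues(np.array(f["rvec"],float))[0]; t=np.array(f["tvec"],float).ravel()
    return np.array(f["camera_matrix"]),R,t
def ray(f,uv):
    K,R,t=cam(f); d=R.T@np.linalg.solve(K,[uv[0],uv[1],1.]); return -R.T@t,d/np.linalg.norm(d)
def plane(f,uv,z):
    c,d=ray(f,uv); return c+d*(z-c[2])/d[2]
def tri(*obs):   # (frame,uv)...
    A=np.zeros((3,3));b=np.zeros(3);L=[]
    for f,uv in obs:
        c,d=ray(f,uv);P=np.eye(3)-np.outer(d,d);A+=P;b+=P@c;L.append((P,c))
    x=np.linalg.solve(A,b); return x,max(np.linalg.norm(P@(x-c)) for P,c in L)
def proj(f,X):
    K,R,t=cam(f); p=K@(R@np.asarray(X,float)+t); return p[:2]/p[2]
def blobs(mask,amin=30,amax=1e6):
    n,l,s,c=cv2.connectedComponentsWithStats(mask.astype(np.uint8))
    return [(c[i].round(1),s[i].tolist(),l==i) for i in range(1,n) if amin<=s[i][4]<=amax]
def hsv(f): return cv2.cvtColor(f["pixels"],cv2.COLOR_RGB2HSV).astype(int)
def white(f):
    h=hsv(f); return (h[...,1]<60)&(h[...,2]>150)
def red(f):
    h=hsv(f); return ((h[...,0]<6)|(h[...,0]>173))&(h[...,1]>170)&(h[...,2]>90)
def go(r,p,yaw=None):
    "shift (tool axes, /0.15) from measured pose to world p"
    o=r.get_obs(); R=Ro.from_rotvec(o["orientation"]).as_matrix()
    return (R.T@(np.array(p)-o["tcp_pos"])/0.15).round(3)
E
python3 - <<'E'
from bench import r
from h import *
F={n:r.grab_frame(n) for n in("scene","side")}
for n,f in F.items():
    for nm,m in(("white",white(f)),("red",red(f))):
        for c,s,m1 in blobs(m,40):
            if (n=="scene" and not(100<c[0]<480 and c[1]>120)) or (n=="side" and not(100<c[0]<450)): continue
            print(n,nm,c,s)
            if nm=="red":
                ys,xs=np.nonzero(m1);(cx,cy),(w,hh),a=cv2.minAreaRect(np.c_[xs,ys].astype(np.float32));print("  rect",cx,cy,w,hh,a, cv2.boxPoints(((cx,cy),(w,hh),a)).round().tolist())
            if s[4]>1500:
                k=cv2.findContours(m1.astype(np.uint8),0,2)[0][0];print("  poly",cv2.approxPolyDP(cv2.convexHull(k),5,True).reshape(-1,2).tolist())
E
```

```text
scene white [413.4 162.2] [407, 159, 12, 8, 48]
scene white [397.3 185.8] [375, 163, 44, 46, 607]
scene white [324.2 216.8] [293, 174, 71, 75, 1271]
scene white [427.7 192. ] [416, 183, 24, 19, 120]
scene white [450.9 211. ] [443, 205, 16, 13, 81]
scene white [249.6 248. ] [241, 241, 19, 15, 228]
scene white [198.4 265.2] [189, 257, 20, 17, 252]
scene white [254.5 287.7] [244, 280, 23, 15, 236]
scene white [379.4 331.4] [372, 321, 16, 23, 221]
scene white [363.2 358.6] [310, 328, 115, 61, 1129]
scene white [349.5 356.5] [344, 348, 13, 17, 47]
scene red [424.3 150.7] [417, 144, 16, 15, 91]
  rect 424.50006103515625 150.50001525878906 4.242640495300293 19.798988342285156 45.0 [[416.0, 156.0], [430.0, 142.0], [433.0, 145.0], [419.0, 159.0]]
side white [351.7 127.7] [345, 123, 15, 10, 112]
side white [330.4 152.5] [323, 148, 16, 10, 132]
side white [292.5 190.3] [248, 168, 78, 60, 963]
side white [126.2 255.5] [85, 230, 92, 53, 1935]
  poly [[176, 243], [169, 268], [155, 280], [85, 279], [108, 230], [152, 233]]
side white [249.3 255. ] [212, 230, 78, 44, 987]
side white [268.9 291.7] [264, 282, 11, 19, 48]
side white [236.8 295.7] [232, 289, 11, 14, 98]
side red [231.5 321.7] [225, 303, 14, 39, 298]
  rect 231.48004150390625 321.8038330078125 7.742743492126465 39.3935661315918 10.885526657104492 [[224.0, 340.0], [231.0, 302.0], [239.0, 303.0], [232.0, 342.0]]
```

```bash
python3 - <<'E'
from bench import r
from h import *
S=r.grab_frame("scene");D=r.grab_frame("side")
for a,b in(((249.6,248),(330.4,152.5)),((198.4,265.2),(351.7,127.7)),((424.3,150.7),(231.5,321.7))):
    x,e=tri((S,a),(D,b));print("tri",x.round(4),round(e,4),"planes z=x", plane(S,a,.064).round(3),plane(D,b,.064).round(3))
def hull(f,x0,y0,x1,y1):
    h=hsv(f);m=(h[...,1]<50)&(h[...,2]>150);z=np.zeros_like(m);z[y0:y1,x0:x1]=m[y0:y1,x0:x1]
    P=np.concatenate([np.argwhere(b)[:,::-1] for _,_,b in blobs(z,300)])
    k=cv2.convexHull(P.astype(np.int32));return cv2.approxPolyDP(k,4,True).reshape(-1,2)
a=hull(S,290,155,425,255);b=hull(D,205,160,330,285);print(a.tolist(),b.tolist())
for f,k in((S,a),(D,b)): print([plane(f,p,.094)[:2].round(3).tolist() for p in k])
# bigger crops
cv2.imwrite("pics/c1.png",np.hstack([cv2.resize(S["pixels"][130:270,280:480],None,fx=2,fy=3)[:,:,::-1],cv2.resize(D["pixels"][160:350,200:340],(400,420))[:,:,::-1]]))
E
```

```text
tri [ 0.5581 -0.2674  0.0545] 0.0008 planes z=x [ 0.566 -0.268  0.064] [ 0.553 -0.259  0.064]
tri [ 0.5477 -0.4048  0.0544] 0.0005 planes z=x [ 0.556 -0.404  0.064] [ 0.543 -0.395  0.064]
tri [0.494  0.3518 0.1002] 0.0007 planes z=x [0.462 0.384 0.064] [0.508 0.339 0.064]
[[418, 198], [330, 248], [293, 205], [324, 176], [376, 164], [398, 165]] [[324, 184], [281, 272], [212, 250], [264, 168]]
[[0.65, 0.214], [0.688, -0.09], [0.505, -0.111], [0.441, 0.021], [0.469, 0.188], [0.506, 0.245]]
[[0.5, -0.107], [0.463, 0.192], [0.645, 0.214], [0.681, -0.086]]
```

View pics/c1.png

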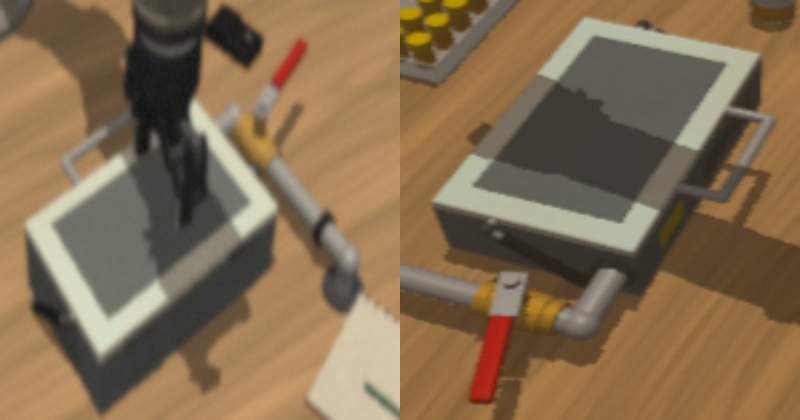

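The crop confirms the lid is shut and the handle bow is at the front. The lever is roughly across the pipe and may be turned slightly toward open. Both views agree on the lid corners, giving chest centre (0.5745, 0.052) and yaw about 0.12. Next I measure the lever ends and the neighbours of the jars.

```bash
python3 - <<'E'
from bench import r
from h import *
S=r.grab_frame("scene");D=r.grab_frame("side")
print("near",tri((S,(418,157)),(D,(235,303))),"far",tri((S,(431.5,144)),(D,(228,341))))
o=np.array([.5745,.052,0]);R=Ro.from_euler("z",.122).as_matrix()
for n,p in(("pivot",(-.02,.225,.1)),("bar",(-.137,0,.087)),("open",(.1545,0,.304))): 
    X=o+R@p;print(n,X.round(4),proj(S,X).round(),proj(D,X).round())
for n,f,hh in(("scene",S,0),("side",D,0)):
    h=hsv(f)
    for nm,lo,hi in(("yellow",20,32),("purple",130,170),("blue",105,125)):
        for c,s,_ in blobs((h[...,0]>=lo)&(h[...,0]<=hi)&(h[...,1]>130)&(h[...,2]>60),60,600):
            p=plane(f,c,.05)
            if .3<p[0]<.9 and abs(p[1])<.6: print(n,nm,c,s[4],p.round(3))
W=r.grab_frame("wrist");K,Rw,t=cam(W);o=r.get_obs();Rt=Ro.from_rotvec(o["orientation"]).as_matrix()
print("wrist cam in tool",Rt.T@(-Rw.T@t-o["tcp_pos"]),"axes",(Rt.T@Rw.T).round(2).tolist(),K[0,0])
print(go(r,[.51,.25,.3]))
E
```

```text
near (array([0.51151594, 0.3129203 , 0.10326081]), np.float64(0.0014524309143892926)) far (array([0.47684854, 0.39201369, 0.09989988]), np.float64(0.0018038707574990875))
pivot [0.5273 0.2729 0.1   ] [410. 165.] [239. 287.]
bar [0.4385 0.0353 0.087 ] [328. 176.] [320. 230.]
open [0.7279 0.0708 0.304 ] [400. 177.] [203. 140.]
scene yellow [260.8 190.1] 183 [ 0.362 -0.158  0.05 ]
scene yellow [256.5 273.1] 291 [ 0.64  -0.279  0.05 ]
scene yellow [391.7 296.8] 206 [ 0.861 -0.012  0.05 ]
scene yellow [379.7 304.6] 215 [ 0.865 -0.049  0.05 ]
scene yellow [367.  312.4] 213 [ 0.868 -0.087  0.05 ]
scene yellow [358.4 326.4] 336 [ 0.889 -0.123  0.05 ]
scene purple [212.8 238.4] 230 [ 0.476 -0.344  0.05 ]
scene purple [164.8 259.1] 266 [ 0.483 -0.478  0.05 ]
scene purple [212.5 300.1] 323 [ 0.662 -0.403  0.05 ]
scene blue [176.2 306.5] 410 [ 0.638 -0.486  0.05 ]
scene blue [263.  365.5] 334 [ 0.87  -0.353  0.05 ]
scene blue [235.  384.3] 596 [ 0.879 -0.42   0.05 ]
side yellow [289.8 108.4] 171 [ 0.78  -0.409  0.05 ]
side yellow [377.7 201.7] 233 [ 0.354 -0.151  0.05 ]
side yellow [294.6 260.9] 69 [0.466 0.126 0.05 ]
side purple [322.4 118.9] 99 [ 0.655 -0.408  0.05 ]
side purple [381.8 121.3] 105 [ 0.474 -0.485  0.05 ]
side purple [367.8 146.6] 122 [ 0.467 -0.349  0.05 ]
side blue [340.4 107.2] 101 [ 0.629 -0.492  0.05 ]
side blue [272.9 109.7] 143 [ 0.828 -0.377  0.05 ]
side blue [260.5 116.3] 151 [ 0.847 -0.328  0.05 ]
wrist cam in tool [ 0.06849715 -0.00033275 -0.13099446] axes [[0.0, -0.96, -0.27], [1.0, 0.0, -0.0], [0.0, -0.27, 0.96]] 311.5355869422394
[ 1.666 -1.1   -0.385]
```

{"method": "send_rows", "body": {"deltas": [[0.5, 0.15, -0.09, 0, 0, 0, 0], [0.5, 0.35, -0.2, 0, 0, 0, 0], [0.5, 0.55, -0.32, 0, 0, 0, 0], [0.5, 0.75, -0.44, 0, 0, 0, 0], [0.5, 0.9, -0.54, 0, 0, 0, 0], [0.5, 1, -0.6, 0, 0, 0, 0], [0.5, 1, -0.6, 0, 0, 0, 0]]}}

```text
clock: 1.03
tcp_pos: [0.5826, 0.1553, 0.2426]
orientation: [-2.212, -2.228, -0.002]
contact_force: [-0.1, 1.5, -0.2]
grip_width: 0.0428
```

{"method": "send_rows", "body": {"deltas": [[0.5, 0.15, -0.09, 0, 0, 0, -0.03], [0.5, 0.35, -0.2, 0, 0, 0, -0.06], [0.5, 0.55, -0.32, 0, 0, 0, -0.09], [0.5, 0.75, -0.44, 0, 0, 0, -0.12], [0.5, 0.9, -0.54, 0, 0, 0, -0.128], [0.5, 1, -0.6, 0, 0, 0, -0.128], [0.5, 1, -0.6, 0, 0, 0, -0.128]]}}

```text
clock: 1.62
tcp_pos: [0.4928, 0.304, 0.2425]
orientation: [-1.724, -2.624, -0.002]
contact_force: [-0.4, 0.8, 0.8]
grip_width: 0.0429
```

```bash
cat > lev.py <<'E'
from bench import r
from h import *
import sys
W=r.grab_frame("wrist");cv2.imwrite(f"pics/{sys.argv[1]}.png",W["pixels"][:,:,::-1])
o=r.get_obs();print(o["clock"],np.round(o["tcp_pos"],4),np.round(o["orientation"],3),np.round(o["contact_force"],1),o["grip_width"])
R=Ro.from_rotvec(o["orientation"]).as_matrix();print("tool x",R[:,0].round(3),"y",R[:,1].round(3))
for c,s,m in blobs(red(W),200):
    P=np.argwhere(m)[:,::-1].astype(np.float32);q=np.array([plane(W,p,.106) for p in P])[:,:2].astype(np.float32)
    (cx,cy),wh,a=cv2.minAreaRect(q*1000);v=np.linalg.svd(q-q.mean(0),full_matrices=False)[2][0]
    print("red",c,s,"centre",cx,cy,wh,"dir ang",np.arctan2(v[1],v[0]))
E
python3 lev.py w1
```

```text
1.6667 [0.4944 0.3014 0.2424] [-1.729e+00 -2.623e+00 -1.000e-03] [ 0.  -0.9  0.8] 0.043018830667319236
tool x [-0.394  0.919  0.   ] y [0.919 0.394 0.   ]
red [342.3 135.7] [332, 84, 22, 106, 2104] centre 493.7370300292969 352.6221008300781 (17.133359909057617, 87.89037322998047) dir ang -1.1588265
```

View pics/w1.png

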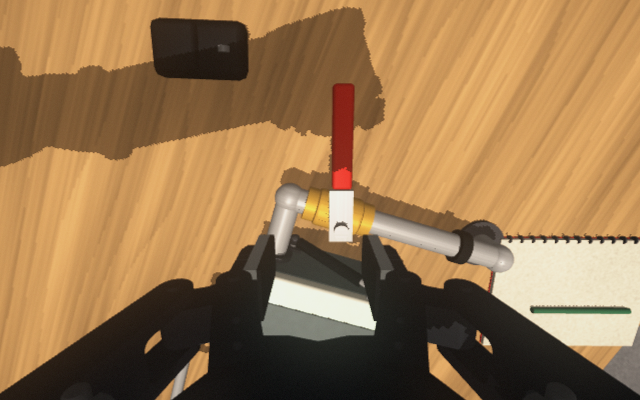

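The wrist view shows the red lever at columns 332–354, rows 84–190, in line with the jaws. Its centre is (0.494, 0.353), about 0.28 rad from shut, and the pivot estimates agree to 2 mm. I move over it, go down and grip it.

{"method": "send_rows", "body": {"deltas": [[0.5, 0.16, 0.07, 0, 0, 0, 0], [0.5, 0.316, 0.13, 0.1, 0, 0, 0], [0.5, 0.316, 0.13, 0.3, 0, 0, 0], [0.5, 0.316, 0.13, 0.5, 0, 0, 0], [0.5, 0.316, 0.13, 0.7, 0, 0, 0], [0.5, 0.316, 0.13, 0.88, 0, 0, 0], [0.5, 0.316, 0.13, 1, 0, 0, 0], [0.5, 0.316, 0.13, 1, 0, 0, 0], [0, 0.316, 0.13, 1, 0, 0, 0], [0, 0.316, 0.13, 1, 0, 0, 0], [0, 0.316, 0.13, 1, 0, 0, 0], [0, 0.316, 0.13, 1, 0, 0, 0], [0, 0.316, 0.13, 1, 0, 0, 0]], "squeeze": 25}}

```text
clock: 2.75
tcp_pos: [0.4961, 0.3509, 0.0937]
orientation: [1.733, 2.618, 0.003]
contact_force: [3.3, -3.1, 2.2]
grip_width: 0.0175
```

{"method": "send_rows", "body": {"deltas": [[0, -0.004, -0.064, 0, 0, 0, -0.036], [0, -0.015, -0.128, 0, 0, 0, -0.072], [0, -0.033, -0.189, 0, 0, 0, -0.108], [0, -0.057, -0.249, 0, 0, 0, -0.144], [0, -0.089, -0.305, 0, 0, 0, -0.181], [0, -0.126, -0.357, 0, 0, 0, -0.217], [0, -0.17, -0.404, 0, 0, 0, -0.253], [0, -0.218, -0.447, 0, 0, 0, -0.289], [0, -0.271, -0.483, 0, 0, 0, -0.325], [0, -0.327, -0.514, 0, 0, 0, -0.361], [0, -0.387, -0.538, 0, 0, 0, -0.397], [0, -0.411, -0.545, 0, 0, 0, -0.411], [0, -0.425, -0.549, 0, 0, 0, -0.419], [0, -0.425, -0.549, 0, 0, 0, -0.419], [0, -0.425, -0.549, 0, 0, 0, -0.419]]}}

```text
clock: 4.0
tcp_pos: [0.4463, 0.265, 0.0939]
orientation: [-0.229, 3.127, 0.014]
contact_force: [7.2, 10.6, -9.9]
grip_width: 0.0173
```

```bash
python3 lev.py w2; python3 -c "
from h import *
from bench import r
o=r.get_obs();p=np.array(o['tcp_pos'])[:2]-[.5278,.2747];print('lever world ang',np.arctan2(p[1],p[0]), 'open at',np.pi+.122-2*np.pi,np.array(o['moment']).round(2))"
```

```text
4.05 [0.4463 0.265  0.0939] [-0.23   3.127  0.014] [ 7.6 10.6 -9.5] 0.017384145201501867
tool x [-0.989 -0.146 -0.007] y [-0.146  0.989  0.008]
red [319.2 249.1] [297, 162, 47, 180, 7153] centre 438.73480224609375 264.53631591796875 (82.3558349609375, 17.37291717529297) dir ang 0.114217944
lever world ang -3.023403706660565 open at -3.0195926535897932 [ 2.06 -1.39 -0.76]
```

The lever is against its stop, with a side force of about 10 N and the angle at 1.57 within 0.01. I release it and go up.

{"method": "send_rows", "body": {"deltas": [[0.5, 0, 0.02, 0, 0, 0, 0], [0.5, 0, 0.02, 0, 0, 0, 0], [0.5, 0, 0.02, 0, 0, 0, 0], [0.5, 0, 0.02, -0.2, 0, 0, 0], [0.5, 0, 0.02, -0.4, 0, 0, 0], [0.5, 0, 0.02, -0.6, 0, 0, 0], [0.5, 0, 0.02, -0.8, 0, 0, 0], [0.5, 0, 0.02, -1, 0, 0, 0], [0.5, 0, 0.02, -1, 0, 0, 0]]}}

```text
clock: 4.8
tcp_pos: [0.4453, 0.2652, 0.2483]
orientation: [-0.231, 3.124, 0.006]
contact_force: [0.5, 0.9, 0.2]
grip_width: 0.0429
```

```bash
python3 lev.py w3; python3 - <<'E'
from bench import r
from h import *
print(go(r,[.4385,.0353,.2]))
S=r.grab_frame("scene");D=r.grab_frame("side")
for n,f in(("S",S),("D",D)):
    for c,s,_ in blobs(white(f),40,400):
        p=plane(f,c,.055)
        if .35<p[0]<.8 and -.6<p[1]<.5: print(n,c,s,p.round(3))
    k=red(f);print([ (c,s[4]) for c,s,_ in blobs(k,60)])
E
```

```text
4.85 [0.4444 0.2643 0.2456] [-2.310e-01  3.127e+00  3.000e-03] [-0.6 -0.1 -0.9] 0.04267284509745896
tool x [-0.989 -0.147 -0.006] y [-0.147  0.989  0.002]
red [317.7 180.7] [307, 134, 23, 96, 1792] centre 442.8517761230469 265.13531494140625 (88.30813598632812, 17.262882232666016) dir ang 0.11589541
[ 0.265 -1.505  0.3  ]
S [428.1 192. ] [417, 183, 23, 19, 109] [0.616 0.284 0.055]
S [450.9 210.9] [444, 206, 14, 11, 63] [0.709 0.294 0.055]
S [249.6 248. ] [241, 241, 19, 15, 224] [ 0.559 -0.267  0.055]
S [198.4 265.2] [189, 257, 20, 17, 248] [ 0.549 -0.404  0.055]
S [254.1 287.9] [244, 281, 22, 14, 212] [ 0.681 -0.301  0.055]
[(array([392.2, 149.8]), 122)]
D [351.8 127.6] [345, 123, 15, 10, 112] [ 0.547 -0.405  0.055]
D [330.4 152.5] [323, 148, 16, 10, 132] [ 0.558 -0.268  0.055]
D [164.2 265.7] [159, 259, 13, 18, 72] [0.746 0.287 0.055]
D [247.5 290.1] [240, 285, 15, 11, 91] [0.524 0.251 0.055]
[(array([272.8, 298.2]), 267)]
```

{"method": "send_rows", "body": {"deltas": [[0.35, 0.02, -0.1, 0.05, 0, 0, 0.039], [0.35, 0.04, -0.2, 0.1, 0, 0, 0.078], [0.35, 0.06, -0.3, 0.15, 0, 0, 0.117], [0.35, 0.08, -0.4, 0.2, 0, 0, 0.156], [0.35, 0.1, -0.5, 0.25, 0, 0, 0.195], [0.35, 0.12, -0.6, 0.3, 0, 0, 0.234], [0.35, 0.13, -0.7, 0.3, 0, 0, 0.273], [0.35, 0.14, -0.8, 0.3, 0, 0, 0.312], [0.35, 0.15, -0.9, 0.3, 0, 0, 0.351], [0.35, 0.16, -1, 0.3, 0, 0, 0.39], [0.35, 0.17, -1, 0.3, 0, 0, 0.43], [0.35, 0.18, -1, 0.3, 0, 0, 0.47], [0.35, 0.18, -1, 0.3, 0, 0, 0.51], [0.35, 0.18, -1, 0.3, 0, 0, 0.51]]}}

```text
clock: 6.12
tcp_pos: [0.4372, 0.1103, 0.1958]
orientation: [-2.093, -2.341, 0.005]
contact_force: [0.4, 0.1, 0.3]
grip_width: 0.0298
```

{"method": "send_rows", "body": {"deltas": [[0.35, -0.15, -0.02, 0, 0, 0, 0], [0.35, -0.35, -0.05, 0, 0, 0, 0], [0.35, -0.495, -0.07, 0, 0, 0, 0], [0.35, -0.495, -0.07, 0, 0, 0, 0], [0.35, -0.495, -0.07, 0, 0, 0, 0]]}}

```text
clock: 6.53
tcp_pos: [0.4359, 0.0348, 0.1964]
orientation: [-2.087, -2.346, 0.003]
contact_force: [0.4, 0.3, 0.4]
grip_width: 0.0299
```

```bash
python3 lev.py w4
```

```text
6.5833 [0.4362 0.036  0.1966] [-2.086e+00 -2.348e+00  2.000e-03] [ 0.4  0.5 -0. ] 0.029964851820104298
tool x [-0.118  0.993  0.   ] y [ 0.993  0.118 -0.001]
```

View pics/w4.png

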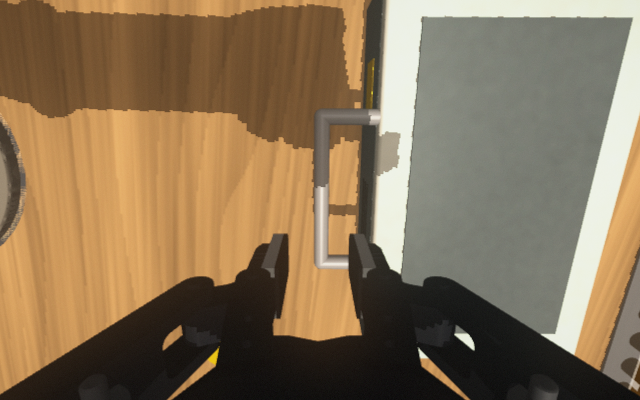

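The wrist view shows the handle bow with its bar at columns 315–328, rows 112–265, between the finger columns and parallel to the pads.

```bash
python3 - <<'E'
from bench import r
from h import *
W=r.grab_frame("wrist");D=r.grab_frame("side")
a=plane(W,(322,117),.087);b=plane(W,(322,261),.087);print(a,b,(a+b)/2,np.linalg.norm(a-b))
print("side px of corners",proj(D,a),proj(D,b))
for p in(a,b):
    u,v=proj(D,p).astype(int); g=cv2.cvtColor(D["pixels"],cv2.COLOR_RGB2GRAY)[v,u-8:u+9];print(g)
m=(a+b)/2; print(go(r,[m[0],m[1],.079]))
E
```

```text
[0.43113996 0.09841495 0.087     ] [ 0.44566312 -0.01968602  0.087     ] [0.43840154 0.03936447 0.087     ] 0.11899058950036683
side px of corners [311.62012931 249.45445464] [327.51563033 214.25689025]
[ 50  55  63  73  75  72  74  77  79  82  79  70  91 114 118 122 119]
[ 40  45  52  61  72  75  79  93 117 133 127 104  99 110 117 118 120]
[0.013 0.015 0.786]
```

{"method": "send_rows", "body": {"deltas": [[0.35, 0.013, 0.015, 0.2, 0, 0, 0], [0.35, 0.013, 0.015, 0.4, 0, 0, 0], [0.35, 0.013, 0.015, 0.6, 0, 0, 0], [0.35, 0.013, 0.015, 0.72, 0, 0, 0], [0.35, 0.013, 0.015, 0.786, 0, 0, 0], [0.35, 0.013, 0.015, 0.786, 0, 0, 0], [0, 0.013, 0.015, 0.786, 0, 0, 0], [0, 0.013, 0.015, 0.786, 0, 0, 0], [0, 0.013, 0.015, 0.786, 0, 0, 0], [0, 0.013, 0.015, 0.786, 0, 0, 0]], "squeeze": 25}}

```text
clock: 7.52
tcp_pos: [0.4377, 0.0387, 0.08]
orientation: [-2.087, -2.347, 0.001]
contact_force: [-4.7, 3.0, -1.1]
grip_width: 0.0107
```

{"method": "send_rows", "body": {"deltas": [[0, 0, 0.004, -0.077, 0, 0, 0], [0, 0, 0.017, -0.185, 0, 0, 0], [0, 0, 0.04, -0.306, 0, 0, 0], [0, 0, 0.073, -0.426, 0, 0, 0], [0, 0, 0.116, -0.542, 0, 0, 0], [0, 0, 0.167, -0.654, 0, 0, 0], [0, 0, 0.228, -0.762, 0, 0, 0], [0, 0, 0.297, -0.865, 0, 0, 0], [0, 0, 0.373, -0.962, 0, 0, 0]]}}

```text
clock: 8.27
tcp_pos: [0.491, 0.0448, 0.2251]
orientation: [-2.086, -2.344, 0.007]
contact_force: [-10.4, 0.0, 7.4]
grip_width: 0.0107
```

{"method": "send_rows", "body": {"deltas": [[0, 0, 0.085, -0.091, 0, 0, 0], [0, 0, 0.176, -0.174, 0, 0, 0], [0, 0, 0.274, -0.25, 0, 0, 0], [0, 0, 0.377, -0.318, 0, 0, 0], [0, 0, 0.485, -0.377, 0, 0, 0], [0, 0, 0.599, -0.428, 0, 0, 0], [0, 0, 0.715, -0.469, 0, 0, 0], [0, 0, 0.835, -0.501, 0, 0, 0], [0, 0, 0.957, -0.523, 0, 0, 0]]}}

```text
clock: 9.02
tcp_pos: [0.6381, 0.0615, 0.3049]
orientation: [2.087, 2.345, 0.004]
contact_force: [-1.4, -0.2, 5.8]
grip_width: 0.0109
```

{"method": "send_rows", "body": {"deltas": [[0, 0, 0.123, -0.013, 0, 0, 0], [0, 0, 0.247, -0.015, 0, 0, 0], [0, 0, 0.37, -0.008, 0, 0, 0], [0, 0, 0.493, 0.009, 0, 0, 0], [0, 0, 0.583, 0.029, 0, 0, 0], [0, 0, 0.583, 0.029, 0, 0, 0], [0, 0, 0.583, 0.029, 0, 0, 0]]}}

```text
clock: 9.6
tcp_pos: [0.7255, 0.0715, 0.2997]
orientation: [2.087, 2.344, 0.006]
contact_force: [3.3, -0.2, 3.3]
grip_width: 0.0107
```

{"method": "send_rows", "body": {"deltas": [[0.35, 0, 0, 0, 0, 0, 0], [0.35, 0, 0, 0, 0, 0, 0], [0.35, 0, 0, 0, 0, 0, 0], [0.35, 0, 0, -0.15, 0, 0, 0], [0.35, 0, 0, -0.35, 0, 0, 0], [0.35, 0, 0, -0.55, 0, 0, 0], [0.5, -0.1, -0.1, -0.6, 0, 0, 0], [0.7, -0.3, -0.2, -0.6, 0, 0, 0], [0.9, -0.5, -0.4, -0.6, 0, 0, 0], [1, -0.75, -0.6, -0.6, 0, 0, 0], [1, -0.9, -0.7, -0.6, 0, 0, 0], [1, -1, -0.8, -0.6, 0, 0, 0], [1, -1, -0.8, -0.6, 0, 0, 0]]}}

```text
clock: 10.68
tcp_pos: [0.6187, -0.0979, 0.3886]
orientation: [2.098, 2.337, -0.005]
contact_force: [-0.4, -0.0, -0.1]
grip_width: 0.0855
```

```bash
cat > chk.py <<'E'
from bench import r
from h import *
import sys
S=r.grab_frame("scene");D=r.grab_frame("side")
o=r.get_obs();print(round(o["clock"],2),np.round(o["tcp_pos"],4),np.round(o["contact_force"],1),round(o["grip_width"],4))
for n,f in(("S",S),("D",D)):
    for c,s,_ in blobs(white(f),30,400):
        p=plane(f,c,.055)
        if .35<p[0]<.8 and -.6<p[1]<-.1: print(n,c,s,p.round(3))
cv2.imwrite(f"pics/{sys.argv[1]}.png",np.vstack([S["pixels"][60:340,:],D["pixels"][80:380]])[:,:,::-1])
E
python3 chk.py c2
```

```text
10.78 [ 0.6211 -0.0921  0.3883] [0.1 0.6 0.3] 0.0855
S [249.6 248. ] [240, 241, 20, 15, 229] [ 0.559 -0.267  0.055]
S [198.4 265.3] [189, 257, 20, 17, 252] [ 0.549 -0.405  0.055]
S [254.6 287.7] [244, 280, 23, 15, 239] [ 0.681 -0.299  0.055]
D [351.8 127.7] [345, 123, 15, 10, 114] [ 0.547 -0.405  0.055]
D [330.4 152.5] [323, 148, 16, 10, 133] [ 0.558 -0.268  0.055]
```

View pics/c2.png

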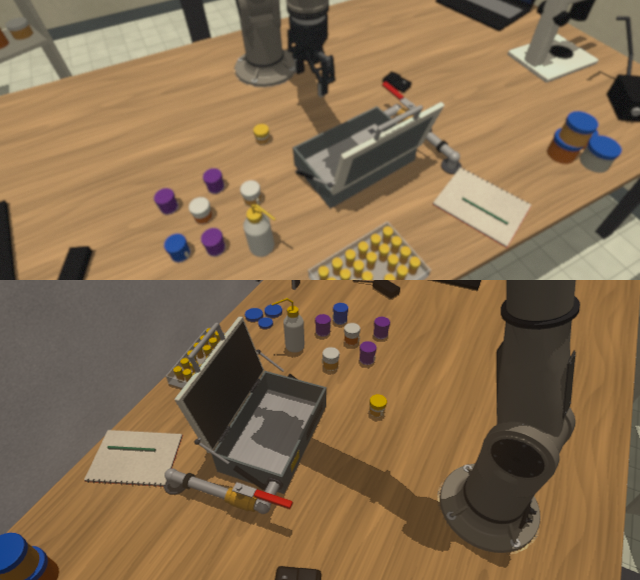

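The lid holds wide open by itself at scene (395,150) after release. The lever is along the pipe, the chest is empty, and only two white-capped jars are there, in their original places. I go above the nearer jar with the jaws turned along y.

{"method": "send_rows", "body": {"deltas": [[1, -0.1, -0.05, 0, 0, 0, -0.039], [1, -0.2, -0.1, 0.05, 0, 0, -0.078], [1, -0.3, -0.15, 0.1, 0, 0, -0.117], [1, -0.4, -0.2, 0.2, 0, 0, -0.156], [1, -0.5, -0.25, 0.3, 0, 0, -0.195], [1, -0.6, -0.3, 0.4, 0, 0, -0.234], [1, -0.7, -0.35, 0.5, 0, 0, -0.273], [1, -0.8, -0.4, 0.6, 0, 0, -0.312], [1, -0.9, -0.45, 0.7, 0, 0, -0.351], [1, -1, -0.5, 0.8, 0, 0, -0.39], [1, -1, -0.5, 0.8, 0, 0, -0.429], [1, -1, -0.5, 0.8, 0, 0, -0.468], [1, -1, -0.5, 0.8, 0, 0, -0.499], [1, -1, -0.5, 0.8, 0, 0, -0.499]]}}

```text
clock: 11.95
tcp_pos: [0.5657, -0.2472, 0.2674]
orientation: [0.187, -3.136, -0.002]
contact_force: [0.9, 0.9, 0.8]
grip_width: 0.0851
```

```bash
python3 lev.py w5; python3 - <<'E'
from bench import r
from h import *
W=r.grab_frame("wrist")
for c,s,m in blobs(white(W),200,20000): print(c,s,plane(W,c,.06).round(4))
S=r.grab_frame("scene")
for p in ((.558,-.267),(.548,-.405)): print(p,"go at .15",go(r,[*p,.15]), "px",proj(W,[*p,.06]))
E
```

```text
12.0 [ 0.5656 -0.2474  0.2675] [-1.780e-01  3.136e+00  2.000e-03] [ 1.3  0.3 -0.1] 0.08517387079445181
tool x [-0.994 -0.113 -0.   ] y [-0.113  0.994  0.001]
[177.7 139.7] [155, 116, 48, 48, 1744] [ 0.5465 -0.4008  0.06  ]
[297.3 162.3] [279, 140, 44, 47, 1138] [ 0.5562 -0.2708  0.06  ]
[254.3 292. ] [231, 278, 55, 36, 1006] [ 0.723 -0.308  0.06 ]
(0.558, -0.267) go at .15 [ 0.063 -0.121  0.785] px [300.63165717 164.26915194]
(0.548, -0.405) go at .15 [ 0.232 -1.028  0.784] px [173.78187431 140.61636997]
```

View pics/w5.png

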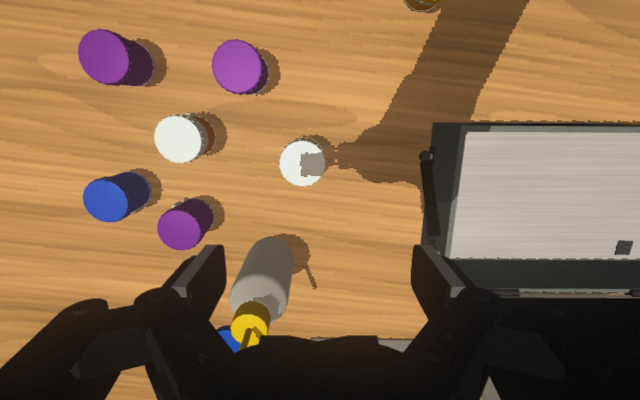

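Jars stand at wrist pixels (302,163) and (180,139). Cap widths of about 47 px mean the smaller type, both views agree within 2 mm, and the caps stand at 0.055–0.06 m. The wash bottle is clear of the jaws, so I descend and grip jar 1.

{"method": "send_rows", "body": {"deltas": [[1, 0.03, -0.06, 0.15, 0, 0, 0], [1, 0.063, -0.121, 0.35, 0, 0, 0], [1, 0.063, -0.121, 0.6, 0, 0, 0], [1, 0.063, -0.121, 0.785, 0, 0, 0], [1, 0.063, -0.121, 0.95, 0, 0, 0], [1, 0.063, -0.121, 1, 0, 0, 0]]}}

```text
clock: 12.6
tcp_pos: [0.5553, -0.2668, 0.1138]
orientation: [0.175, -3.131, -0.004]
contact_force: [0.0, 0.0, 0.7]
grip_width: 0.0858
```

{"method": "send_rows", "body": {"deltas": [[1, 0, 0, 0.15, 0, 0, 0], [1, 0, 0, 0.3, 0, 0, 0], [1, 0, 0, 0.42, 0, 0, 0], [1, 0, 0, 0.503, 0, 0, 0], [1, 0, 0, 0.503, 0, 0, 0], [0.3, 0, 0, 0.503, 0, 0, 0], [0.3, 0, 0, 0.503, 0, 0, 0], [0.3, 0, 0, 0.503, 0, 0, 0], [0.3, 0, 0, 0.503, 0, 0, 0], [0.3, 0, 0, 0.503, 0, 0, 0], [0.3, 0, 0, 0.503, 0, 0, 0]], "squeeze": 35}}

```text
clock: 13.52
tcp_pos: [0.5587, -0.2685, 0.0442]
orientation: [-0.177, 3.134, -0.002]
contact_force: [-0.6, 0.7, 7.0]
grip_width: 0.0512
```

{"method": "send_rows", "body": {"deltas": [[0.3, 0, 0, -0.05, 0, 0, 0], [0.3, 0, 0, -0.15, 0, 0, 0], [0.3, 0, 0, -0.3, 0, 0, 0], [0.3, 0, 0, -0.5, 0, 0, 0], [0.3, 0, 0, -0.7, 0, 0, 0], [0.3, 0, 0, -0.9, 0, 0, 0], [0.3, 0, 0, -1, 0, 0, 0]]}}

```text
clock: 14.1
tcp_pos: [0.5589, -0.2687, 0.1971]
orientation: [-0.177, 3.132, -0.004]
contact_force: [-0.2, -0.6, -0.6]
grip_width: 0.0511
```

{"method": "send_rows", "body": {"deltas": [[0.3, -0.02, 0.1, -0.15, 0, 0, 0], [0.3, -0.04, 0.25, -0.3, 0, 0, 0], [0.3, -0.06, 0.42, -0.45, 0, 0, 0], [0.3, -0.08, 0.6, -0.6, 0, 0, 0], [0.3, -0.1, 0.8, -0.7, 0, 0, 0], [0.3, -0.1, 1, -0.7, 0, 0, 0]]}}

```text
clock: 14.6
tcp_pos: [0.5572, -0.1163, 0.3019]
orientation: [-0.176, 3.13, -0.003]
contact_force: [0.3, -0.3, -1.8]
grip_width: 0.051
```

{"method": "send_rows", "body": {"deltas": [[0.3, -0.03, 0.2, 0, 0, 0, 0], [0.3, -0.06, 0.4, 0, 0, 0, 0], [0.3, -0.08, 0.6, 0, 0, 0, 0], [0.3, -0.1, 0.8, 0, 0, 0, 0], [0.3, -0.12, 1, 0, 0, 0, 0], [0.3, -0.12, 1, 0, 0, 0, 0], [0.3, -0.12, 1, 0, 0, 0, 0]]}}

```text
clock: 15.18
tcp_pos: [0.5559, 0.036, 0.2981]
orientation: [-0.185, 3.136, 0.001]
contact_force: [0.9, -0.2, -0.3]
grip_width: 0.051
```

```bash
python3 lev.py w6; python3 - <<'E'
from bench import r
from h import *
W=r.grab_frame("wrist")
o=np.array([.5738,.053,0]);R=Ro.from_euler("z",.116).as_matrix()
for p in((-.015,.055,.3),(-.015,.055,.0522),(-.015,-.055,.0522)): print((o+R@p).round(4),go(r,o+R@p))
for p in((-.095,-.155,.08),(-.095,.155,.08),(.095,.155,.08),(.095,-.155,.08),(-.089,.149,.008),(-.089,-.149,.008)): print(p,proj(W,o+R@p).round(1))
E
```

```text
15.2333 [0.5561 0.0339 0.2978] [-1.800e-01  3.136e+00 -1.000e-03] [ 0.1 -0.2 -1.4] 0.05073362968820239
tool x [-0.993 -0.114 -0.   ] y [-0.114  0.993 -0.001]
red [558.8  89.2] [540, 43, 39, 95, 2000] centre 444.0895080566406 260.5543518066406 (87.85888671875, 22.424991607666016) dir ang 0.1140764
[0.5525 0.1059 0.3   ] [-0.03   0.488 -0.016]
[0.5525 0.1059 0.0522] [-0.03   0.489  1.636]
[ 0.5653 -0.0034  0.0522] [-0.033 -0.244  1.636]
(-0.095, -0.155, 0.08) [189.2 102.3]
(-0.095, 0.155, 0.08) [478.2 102.1]
(0.095, 0.155, 0.08) [457.1 262.6]
(0.095, -0.155, 0.08) [206.4 262.6]
(-0.089, 0.149, 0.008) [445.6 108.1]
(-0.089, -0.149, 0.008) [216.5 108.3]
```

View pics/w6.png

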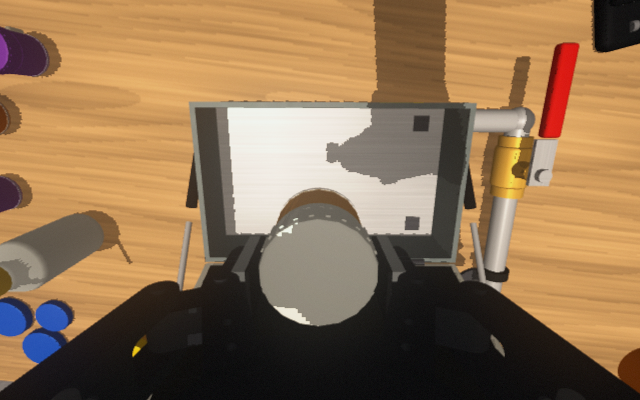

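The wrist view shows the open chest with its rim corners at (191,103) and (476,103), within 2 px of prediction. The jar is held, and two small dark squares on the floor near y=+115 lie away from my spot. I lower the jar at chest (-15, +55).

{"method": "send_rows", "body": {"deltas": [[0.3, -0.01, 0.15, 0, 0, 0, 0], [0.3, -0.02, 0.33, 0, 0, 0, 0], [0.3, -0.03, 0.489, 0.05, 0, 0, 0], [0.3, -0.03, 0.489, 0.2, 0, 0, 0], [0.3, -0.03, 0.489, 0.4, 0, 0, 0], [0.3, -0.03, 0.489, 0.6, 0, 0, 0], [0.3, -0.03, 0.489, 0.8, 0, 0, 0], [0.3, -0.03, 0.489, 1, 0, 0, 0], [0.3, -0.03, 0.489, 1, 0, 0, 0]]}}

```text
clock: 16.03
tcp_pos: [0.5491, 0.1037, 0.1419]
orientation: [0.173, -3.127, 0.004]
contact_force: [-1.4, 0.1, -1.5]
grip_width: 0.051
```

{"method": "send_rows", "body": {"deltas": [[0.3, 0, 0, 0.15, 0, 0, 0], [0.3, 0, 0, 0.3, 0, 0, 0], [0.3, 0, 0, 0.42, 0, 0, 0], [0.3, 0, 0, 0.52, 0, 0, 0], [0.3, 0, 0, 0.58, 0, 0, 0], [0.3, 0, 0, 0.61, 0, 0, 0], [0.3, 0, 0, 0.615, 0, 0, 0], [0.3, 0, 0, 0.615, 0, 0, 0]]}}

```text
clock: 16.7
tcp_pos: [0.5534, 0.1068, 0.0561]
orientation: [-0.176, 3.135, 0.0]
contact_force: [0.2, -0.8, -0.9]
grip_width: 0.0507
```

{"method": "send_rows", "body": {"deltas": [[0.3, 0, 0, 0.01, 0, 0, 0], [0.3, 0, 0, 0.02, 0, 0, 0], [0.3, 0, 0, 0.025, 0, 0, 0], [0.3, 0, 0, 0.025, 0, 0, 0], [0.3, 0, 0, 0.025, 0, 0, 0]]}}

```text
clock: 17.12
tcp_pos: [0.5531, 0.1071, 0.0522]
orientation: [-0.178, 3.135, -0.0]
contact_force: [-1.1, -0.9, 5.7]
grip_width: 0.0509
```

Floor contact at 5.7 N, at the expected height. I release slowly, go up and head for jar 2.

{"method": "send_rows", "body": {"deltas": [[0.7, 0, 0, 0, 0, 0, 0], [0.7, 0, 0, 0, 0, 0, 0], [0.8, 0, 0, 0, 0, 0, 0], [0.8, 0, 0, -0.05, 0, 0, 0], [0.8, 0, 0, -0.15, 0, 0, 0], [0.8, 0, 0, -0.35, 0, 0, 0], [0.8, 0, 0, -0.6, 0, 0, 0], [0.8, 0, 0, -0.85, 0, 0, 0], [0.8, 0, 0, -1, 0, 0, 0]]}}

```text
clock: 17.87
tcp_pos: [0.5537, 0.1078, 0.2057]
orientation: [-0.178, 3.132, 0.002]
contact_force: [1.0, 1.0, 0.3]
grip_width: 0.0679
```

{"method": "send_rows", "body": {"deltas": [[1, 0, -0.1, -0.2, 0, 0, 0], [1, 0, -0.3, -0.4, 0, 0, 0], [1, 0, -0.52, -0.6, 0, 0, 0], [1, 0, -0.76, -0.65, 0, 0, 0], [1, 0, -1, -0.65, 0, 0, 0]]}}

```text
clock: 18.28
tcp_pos: [0.5711, -0.0432, 0.3033]
orientation: [-0.179, 3.13, -0.001]
contact_force: [1.1, 1.0, -0.7]
grip_width: 0.0854
```

{"method": "send_rows", "body": {"deltas": [[1, 0.05, -0.25, 0, 0, 0, 0], [1, 0.1, -0.5, 0, 0, 0, 0], [1, 0.15, -0.75, 0, 0, 0, 0], [1, 0.2, -1, 0, 0, 0, 0]]}}

```text
clock: 18.62
tcp_pos: [0.556, -0.1961, 0.2995]
orientation: [-0.178, 3.136, -0.0]
contact_force: [1.3, 0.0, -0.5]
grip_width: 0.0856
```

{"method": "send_rows", "body": {"deltas": [[1, 0.05, -0.25, 0.05, 0, 0, 0], [1, 0.1, -0.5, 0.15, 0, 0, 0], [1, 0.15, -0.75, 0.25, 0, 0, 0], [1, 0.2, -0.9, 0.3, 0, 0, 0], [1, 0.2, -0.9, 0.3, 0, 0, 0]]}}

```text
clock: 19.03
tcp_pos: [0.5379, -0.3391, 0.2514]
orientation: [0.163, -3.132, 0.002]
contact_force: [-0.3, -1.2, 0.3]
grip_width: 0.0854
```

```bash
python3 chk.py c3; python3 - <<'E'
from bench import r
from h import *
W=r.grab_frame("wrist");cv2.imwrite("pics/w7.png",W["pixels"][:,:,::-1])
for c,s,m in blobs(white(W),200,20000): print(c,s,plane(W,c,.058).round(4))
print(go(r,[.548,-.405,.15]))
E
```

```text
19.13 [ 0.5413 -0.3328  0.2535] [-0.2  0.7 -0.1] 0.0855
S [198.5 265.3] [189, 257, 20, 17, 258] [ 0.549 -0.404  0.055]
S [255.  287.8] [244, 280, 24, 16, 257] [ 0.682 -0.299  0.055]
D [351.7 127.7] [345, 123, 15, 10, 112] [ 0.547 -0.405  0.055]
[252.5 173.1] [229, 149, 49, 48, 1755] [ 0.5465 -0.4021  0.058 ]
[588.9 226.8] [528, 166, 112, 119, 11871] [ 0.5657 -0.0244  0.058 ]
[331.8 326.8] [307, 314, 56, 26, 1000] [ 0.7283 -0.2943  0.058 ]
[ 0.019 -0.494  0.694]
```

View pics/c3.png

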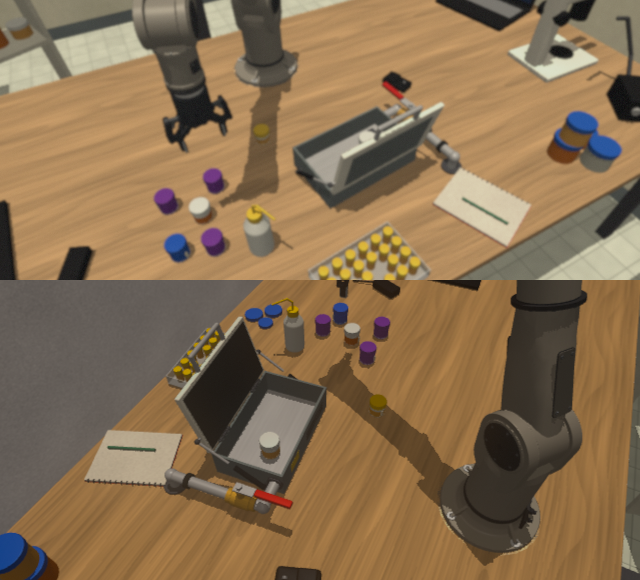

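Jar 1 stands upright in the chest at side (270,440). Jar 2 has not moved and is at (0.547, -0.403). I grip it next.

{"method": "send_rows", "body": {"deltas": [[1, 0.01, -0.2, 0.1, 0, 0, 0], [1, 0.025, -0.4, 0.25, 0, 0, 0], [1, 0.025, -0.482, 0.45, 0, 0, 0], [1, 0.025, -0.482, 0.65, 0, 0, 0], [1, 0.025, -0.482, 0.85, 0, 0, 0], [1, 0.025, -0.482, 1, 0, 0, 0]]}}

```text
clock: 19.68
tcp_pos: [0.5472, -0.4018, 0.1023]
orientation: [-0.182, 3.136, 0.003]
contact_force: [0.0, -0.1, -0.6]
grip_width: 0.0856
```

{"method": "send_rows", "body": {"deltas": [[1, 0, 0, 0.12, 0, 0, 0], [1, 0, 0, 0.24, 0, 0, 0], [1, 0, 0, 0.34, 0, 0, 0], [1, 0, 0, 0.41, 0, 0, 0], [1, 0, 0, 0.41, 0, 0, 0], [0.3, 0, 0, 0.41, 0, 0, 0], [0.3, 0, 0, 0.41, 0, 0, 0], [0.3, 0, 0, 0.41, 0, 0, 0], [0.3, 0, 0, 0.41, 0, 0, 0], [0.3, 0, 0, 0.41, 0, 0, 0], [0.3, 0, 0, 0.41, 0, 0, 0]], "squeeze": 35}}

```text
clock: 20.6
tcp_pos: [0.5476, -0.4047, 0.0441]
orientation: [-0.177, 3.134, -0.002]
contact_force: [0.2, 1.4, 6.4]
grip_width: 0.0507
```

{"method": "send_rows", "body": {"deltas": [[0.3, 0, 0, -0.05, 0, 0, 0], [0.3, 0, 0, -0.15, 0, 0, 0], [0.3, 0, 0, -0.3, 0, 0, 0], [0.3, 0, 0, -0.5, 0, 0, 0], [0.3, 0, 0, -0.7, 0, 0, 0], [0.3, 0, 0, -0.9, 0, 0, 0], [0.3, 0, 0, -1, 0, 0, 0]]}}

```text
clock: 21.18
tcp_pos: [0.5479, -0.4052, 0.198]
orientation: [-0.177, 3.132, -0.006]
contact_force: [0.8, -0.4, -0.4]
grip_width: 0.0506
```

{"method": "send_rows", "body": {"deltas": [[0.3, -0.02, 0.1, -0.15, 0, 0, 0], [0.3, -0.05, 0.25, -0.3, 0, 0, 0], [0.3, -0.08, 0.42, -0.45, 0, 0, 0], [0.3, -0.11, 0.6, -0.6, 0, 0, 0], [0.3, -0.14, 0.8, -0.7, 0, 0, 0], [0.3, -0.16, 1, -0.7, 0, 0, 0]]}}

```text
clock: 21.68
tcp_pos: [0.555, -0.2517, 0.3026]
orientation: [-0.176, 3.13, -0.005]
contact_force: [1.0, 0.4, -1.3]
grip_width: 0.0509
```

{"method": "send_rows", "body": {"deltas": [[0.3, -0.03, 0.2, 0, 0, 0, 0], [0.3, -0.06, 0.4, 0, 0, 0, 0], [0.3, -0.1, 0.6, 0, 0, 0, 0], [0.3, -0.13, 0.8, 0, 0, 0, 0], [0.3, -0.16, 1, 0, 0, 0, 0], [0.3, -0.16, 1, 0, 0, 0, 0]]}}

```text
clock: 22.18
tcp_pos: [0.5604, -0.0925, 0.299]
orientation: [-0.193, 3.134, 0.005]
contact_force: [0.3, 1.7, -1.2]
grip_width: 0.0509
```

{"method": "send_rows", "body": {"deltas": [[0.3, -0.03, 0.2, 0, 0, 0, 0], [0.3, -0.06, 0.4, 0, 0, 0, 0], [0.3, -0.09, 0.6, 0, 0, 0, 0], [0.3, -0.1, 0.646, 0, 0, 0, 0], [0.3, -0.1, 0.646, 0, 0, 0, 0], [0.3, -0.1, 0.646, 0, 0, 0, 0], [0.3, -0.1, 0.646, 0, 0, 0, 0]]}}

```text
clock: 22.77
tcp_pos: [0.5642, -0.0049, 0.2976]
orientation: [-0.174, 3.137, -0.002]
contact_force: [-0.5, -0.7, -2.1]
grip_width: 0.0509
```

```bash
python3 - <<'E'
from bench import r
from h import *
o=r.get_obs();print(o["tcp_pos"],o["grip_width"]);print(go(r,[.5653,-.0034,.0522]))
E
```

```text
[ 0.56422787 -0.00489966  0.2976248 ] 0.05092593939839128
[-0.008  0.011  1.636]
```

{"method": "send_rows", "body": {"deltas": [[0.3, 0, 0, 0.1, 0, 0, 0], [0.3, 0, 0, 0.25, 0, 0, 0], [0.3, 0, 0, 0.45, 0, 0, 0], [0.3, 0, 0, 0.65, 0, 0, 0], [0.3, 0, 0, 0.85, 0, 0, 0], [0.3, 0, 0, 1, 0, 0, 0], [0.3, 0, 0, 1, 0, 0, 0]]}}

```text
clock: 23.35
tcp_pos: [0.561, -0.0055, 0.1427]
orientation: [0.173, -3.128, 0.001]
contact_force: [-1.4, -0.4, -1.5]
grip_width: 0.0506
```

{"method": "send_rows", "body": {"deltas": [[0.3, 0, 0, 0.15, 0, 0, 0], [0.3, 0, 0, 0.3, 0, 0, 0], [0.3, 0, 0, 0.42, 0, 0, 0], [0.3, 0, 0, 0.52, 0, 0, 0], [0.3, 0, 0, 0.58, 0, 0, 0], [0.3, 0, 0, 0.61, 0, 0, 0], [0.3, 0, 0, 0.615, 0, 0, 0], [0.3, 0, 0, 0.62, 0, 0, 0], [0.3, 0, 0, 0.628, 0, 0, 0], [0.3, 0, 0, 0.636, 0, 0, 0], [0.3, 0, 0, 0.636, 0, 0, 0], [0.3, 0, 0, 0.636, 0, 0, 0]]}}

```text
clock: 24.35
tcp_pos: [0.5645, -0.0028, 0.0523]
orientation: [-0.178, 3.136, -0.0]
contact_force: [0.6, -0.2, -1.3]
grip_width: 0.0513
```

{"method": "send_rows", "body": {"deltas": [[0.3, 0, 0, 0.006, 0, 0, 0], [0.3, 0, 0, 0.012, 0, 0, 0], [0.3, 0, 0, 0.012, 0, 0, 0], [0.3, 0, 0, 0.012, 0, 0, 0]]}}

```text
clock: 24.68
tcp_pos: [0.5646, -0.0027, 0.052]
orientation: [-0.178, 3.136, -0.001]
contact_force: [-5.9, 0.2, 14.9]
grip_width: 0.0509
```

{"method": "send_rows", "body": {"deltas": [[0.7, 0, 0, 0, 0, 0, 0], [0.7, 0, 0, 0, 0, 0, 0], [0.8, 0, 0, 0, 0, 0, 0], [0.8, 0, 0, -0.05, 0, 0, 0], [0.8, 0, 0, -0.15, 0, 0, 0], [0.8, 0, 0, -0.35, 0, 0, 0], [0.8, 0, 0, -0.6, 0, 0, 0], [0.8, 0, 0, -0.85, 0, 0, 0], [0.8, 0, 0, -1, 0, 0, 0]]}}

```text
clock: 25.43
tcp_pos: [0.5656, -0.0023, 0.2045]
orientation: [-0.178, 3.132, 0.0]
contact_force: [0.9, 0.6, 0.3]
grip_width: 0.0681
```

{"method": "send_rows", "body": {"deltas": [[0.35, 0, 0, -0.2, 0, 0, 0], [0.35, 0, 0, -0.4, 0, 0, 0], [0.35, 0, 0, -0.6, 0, 0, 0], [0.35, 0, 0, -0.8, 0, 0, 0], [0.35, 0, 0, -1, 0, 0, 0], [0.35, 0, 0, -1, 0, 0, 0], [0.35, 0, 0, -1, 0, 0, 0]]}}

```text
clock: 26.02
tcp_pos: [0.5651, -0.0025, 0.3525]
orientation: [-0.178, 3.132, -0.0]
contact_force: [-0.2, -0.0, -1.0]
grip_width: 0.0301
```

```bash
python3 lev.py w8; python3 - <<'E'
from bench import r
from h import *
o=np.array([.5738,.053,0]);R=Ro.from_euler("z",.116).as_matrix()
print("bar open",o+R@[.1545,0,.304],go(r,[.7255,.0715,.38]))
S=r.grab_frame("scene")
E
```

```text
26.0667 [ 0.5642 -0.0027  0.3506] [-0.178  3.136 -0.   ] [-0.4  0.1 -1.1] 0.029794320725297738
tool x [-0.994 -0.113 -0.001] y [-0.113  0.994 -0.   ]
red [558.4  86.2] [542, 46, 34, 82, 1560] centre 443.7392272949219 260.4450988769531 (87.72503662109375, 22.14126205444336) dir ang 0.11010404
bar open [0.72726169 0.07088183 0.304     ] [-1.124  0.37  -0.195]
```

View pics/w8.png

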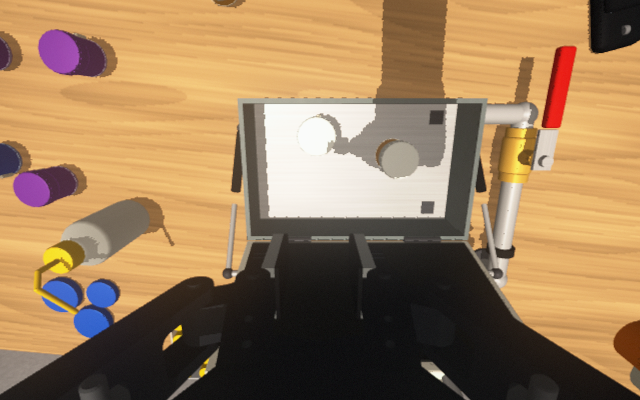

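Both jars stand upright in the chest at wrist (316,135) and (398,158). They are not in line as I placed them, so I check where each one is.

```bash
python3 - <<'E'
from bench import r
from h import *
W=r.grab_frame("wrist")
o=np.array([.5738,.053,0]);R=Ro.from_euler("z",.116).as_matrix()
for n,uv in(("2",(316.5,135.5)),("1",(399,159))):
    for z in(.066,.058): p=plane(W,uv,z);print(n,p.round(4),"chest",(R.T@(p-o)*1000).round(1))
D=r.grab_frame("side")
for c,s,m in blobs(white(D),20,2000):
    if 220<c[0]<330 and 160<c[1]<290: print(c,s)
for p in((-.015,.055,.066),(-.015,-.055,.066)): print(proj(D,o+R@p))
cv2.imwrite("pics/d4.png",cv2.resize(D["pixels"][150:300,180:350],None,fx=4,fy=4)[:,:,::-1])
E
```

```text
2 [ 0.529  -0.0086  0.066 ] chest [-51.6 -56.1  66. ]
2 [ 0.5297 -0.0086  0.058 ] chest [-50.9 -56.1  58. ]
1 [0.5472 0.1045 0.066 ] chest [-20.4  54.2  66. ]
1 [0.5482 0.1067 0.058 ] chest [-19.2  56.3  58. ]
[258.9 231.8] [229, 196, 58, 69, 1437]
[297.2 209.9] [284, 203, 23, 15, 228]
[293.5 238.9] [290, 234, 9, 13, 67]
[236.7 286.1] [233, 283, 8, 8, 30]
[271.2 287.2] [268, 282, 7, 11, 32]
[268.48312507 238.77633338]
[285.29574495 208.02999761]
```

View pics/d4.png

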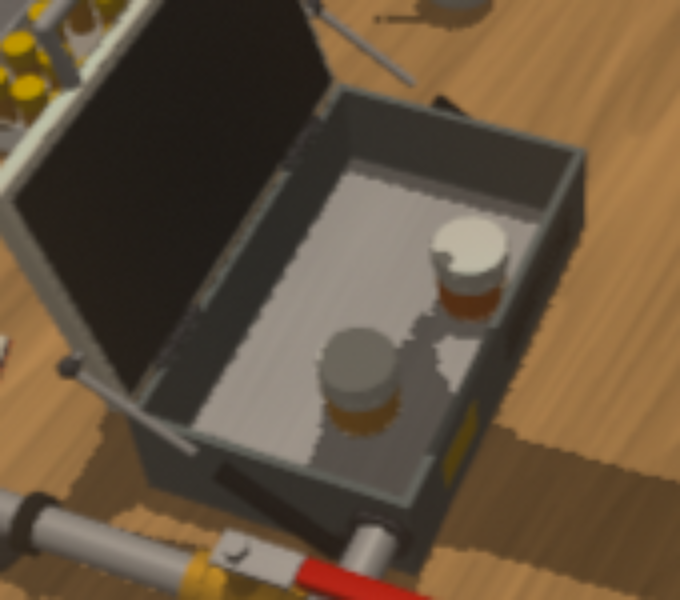

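Jar 2 was nudged about 35 mm toward the handle side inside the chest, as the text said may happen. It stands upright, fully inside and clear of the walls (chest -51, -56), so it can stay. Next I go to the open handle.

{"method": "send_rows", "body": {"deltas": [[0.35, 0, 0, -0.15, 0, 0, 0.039], [0.35, 0, 0, -0.33, 0, 0, 0.078], [0.35, -0.1, 0.05, -0.33, 0, 0, 0.117], [0.35, -0.2, 0.1, -0.33, 0, 0, 0.156], [0.35, -0.3, 0.15, -0.33, 0, 0, 0.195], [0.35, -0.4, 0.2, -0.33, 0, 0, 0.234], [0.35, -0.5, 0.25, -0.33, 0, 0, 0.273], [0.35, -0.6, 0.3, -0.33, 0, 0, 0.312], [0.35, -0.7, 0.35, -0.33, 0, 0, 0.351], [0.35, -0.8, 0.37, -0.33, 0, 0, 0.39], [0.35, -0.9, 0.37, -0.33, 0, 0, 0.429], [0.35, -1, 0.37, -0.33, 0, 0, 0.468], [0.35, -1, 0.37, -0.33, 0, 0, 0.5], [0.35, -1, 0.37, -0.33, 0, 0, 0.5], [0.35, -1, 0.37, -0.33, 0, 0, 0.5]]}}

```text
clock: 27.47
tcp_pos: [0.7068, 0.0694, 0.3982]
orientation: [-2.087, -2.346, 0.003]
contact_force: [0.2, -0.8, 0.0]
grip_width: 0.0299
```

```bash
python3 lev.py w9; python3 - <<'E'
from bench import r
from h import *
print(go(r,[.7255,.0715,.2985]))
W=r.grab_frame("wrist")
o=np.array([.5738,.053,0]);R=Ro.from_euler("z",.116).as_matrix()
for p in((.1545,.06,.304),(.1545,-.06,.304)): print(proj(W,o+R@p))
E
```

```text
27.5167 [0.7067 0.0693 0.3987] [-2.088e+00 -2.346e+00  2.000e-03] [-0.3  0.4 -0.1] 0.030121042124377762
tool x [-0.116  0.993 -0.   ] y [ 0.993  0.116 -0.002]
[-0.     0.127  0.668]
[348.10468627 122.4628693 ]
[344.04497546 274.56014897]
```

View pics/w9.png

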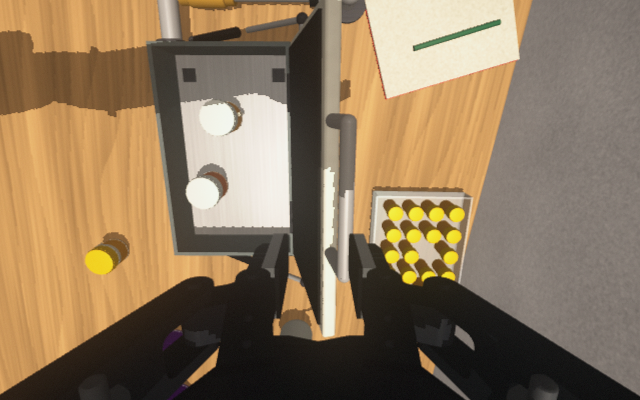

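The handle bar is at columns 341–355 around column 348, within 2 px of prediction. Both jars stand upright in the chest at (218,118) and (203,192). I go down and grip the bar.

{"method": "send_rows", "body": {"deltas": [[0.38, 0, 0.145, 0.05, 0, 0, 0], [0.38, 0, 0.145, 0.2, 0, 0, 0], [0.38, 0, 0.145, 0.4, 0, 0, 0], [0.38, 0, 0.145, 0.58, 0, 0, 0], [0.38, 0, 0.145, 0.68, 0, 0, 0], [0.38, 0, 0.145, 0.68, 0, 0, 0], [0, 0, 0.145, 0.68, 0, 0, 0], [0, 0, 0.145, 0.68, 0, 0, 0], [0, 0, 0.145, 0.68, 0, 0, 0], [0, 0, 0.145, 0.68, 0, 0, 0]], "squeeze": 25}}

```text
clock: 28.4
tcp_pos: [0.7274, 0.0715, 0.299]
orientation: [-2.091, -2.343, 0.003]
contact_force: [-6.4, -1.6, -0.7]
grip_width: 0.0108
```

{"method": "send_rows", "body": {"deltas": [[0, 0, -0.106, -0.023, 0, 0, 0], [0, 0, -0.229, -0.041, 0, 0, 0], [0, 0, -0.352, -0.047, 0, 0, 0], [0, 0, -0.475, -0.045, 0, 0, 0], [0, 0, -0.599, -0.033, 0, 0, 0], [0, 0, -0.721, -0.011, 0, 0, 0], [0, 0, -0.841, 0.021, 0, 0, 0], [0, 0, -0.957, 0.063, 0, 0, 0]]}}

```text
clock: 29.07
tcp_pos: [0.5881, 0.0557, 0.2927]
orientation: [2.088, 2.339, 0.011]
contact_force: [2.0, -1.0, 4.9]
grip_width: 0.011
```

{"method": "send_rows", "body": {"deltas": [[0, 0, -0.113, 0.051, 0, 0, 0], [0, 0, -0.222, 0.11, 0, 0, 0], [0, 0, -0.325, 0.178, 0, 0, 0], [0, 0, -0.423, 0.254, 0, 0, 0], [0, 0, -0.514, 0.337, 0, 0, 0], [0, 0, -0.599, 0.428, 0, 0, 0], [0, 0, -0.675, 0.525, 0, 0, 0], [0, 0, -0.745, 0.628, 0, 0, 0], [0, 0, -0.805, 0.735, 0, 0, 0], [0, 0, -0.857, 0.848, 0, 0, 0], [0, 0, -0.899, 0.964, 0, 0, 0], [0, 0, -0.899, 0.964, 0, 0, 0]]}}

```text
clock: 30.07
tcp_pos: [0.4492, 0.0398, 0.1425]
orientation: [-2.09, -2.342, 0.006]
contact_force: [-9.3, -1.7, 1.3]
grip_width: 0.0107
```

{"method": "send_rows", "body": {"deltas": [[0, 0, -0.026, 0.089, 0, 0, 0], [0, 0, -0.046, 0.18, 0, 0, 0], [0, 0, -0.061, 0.272, 0, 0, 0], [0, 0, -0.069, 0.348, 0, 0, 0], [0, 0, -0.072, 0.395, 0, 0, 0], [0, 0, -0.073, 0.415, 0, 0, 0], [0, 0, -0.073, 0.415, 0, 0, 0], [0, 0, -0.073, 0.415, 0, 0, 0]]}}

```text
clock: 30.73
tcp_pos: [0.438, 0.0385, 0.0814]
orientation: [-2.089, -2.341, 0.01]
contact_force: [-13.0, -0.3, -0.6]
grip_width: 0.0108
```

{"method": "send_rows", "body": {"deltas": [[0, 0, 0, 0.01, 0, 0, 0], [0, 0, 0, 0.02, 0, 0, 0], [0, 0, 0, 0.02, 0, 0, 0], [0, 0, 0, 0.02, 0, 0, 0]]}}

```text
clock: 31.07
tcp_pos: [0.4379, 0.0385, 0.0785]
orientation: [-2.089, -2.341, 0.01]
contact_force: [-11.7, -0.8, -0.6]
grip_width: 0.0108
```

{"method": "send_rows", "body": {"deltas": [[0.35, 0, 0, 0, 0, 0, 0], [0.35, 0, 0, 0, 0, 0, 0], [0.35, 0, 0, 0, 0, 0, 0], [0.35, 0, 0, -0.15, 0, 0, 0], [0.35, 0, 0, -0.35, 0, 0, 0], [0.35, 0, 0, -0.6, 0, 0, 0], [0.35, 0, 0, -0.85, 0, 0, 0], [0.35, 0, 0, -1, 0, 0, 0], [0.35, 0, 0, -1, 0, 0, 0]]}}

```text
clock: 31.82
tcp_pos: [0.4456, 0.04, 0.2348]
orientation: [2.087, 2.337, 0.015]
contact_force: [0.1, 0.5, 0.5]
grip_width: 0.0299
```

```bash
python3 chk.py c5; python3 - <<'E'
from bench import r
from h import *
S=r.grab_frame("scene");D=r.grab_frame("side")
def hull(f,x0,y0,x1,y1):
    h=hsv(f);m=(h[...,1]<50)&(h[...,2]>150);z=np.zeros_like(m);z[y0:y1,x0:x1]=m[y0:y1,x0:x1]
    P=np.concatenate([np.argwhere(b)[:,::-1] for _,_,b in blobs(z,300)])
    return cv2.approxPolyDP(cv2.convexHull(P.astype(np.int32)),4,True).reshape(-1,2)
print(hull(S,290,155,425,255).tolist(),hull(D,205,160,330,285).tolist())
o=np.array([.5738,.053,0]);R=Ro.from_euler("z",.116).as_matrix()
print(go(r,[.4429,.2651,.2]),go(r,[.4429,.2651,.092]))
E
```

```text
31.92 [0.4428 0.0393 0.2302] [ 0.1  0.5 -0.4] 0.0301
S [254.2 287.9] [244, 281, 22, 14, 214] [ 0.681 -0.301  0.055]
[[418, 198], [332, 247], [294, 207], [312, 182], [375, 164], [397, 166]] [[321, 183], [280, 273], [212, 250], [264, 168]]
[1.496 0.182 0.187] [1.496 0.182 0.907]
```

View pics/c5.png

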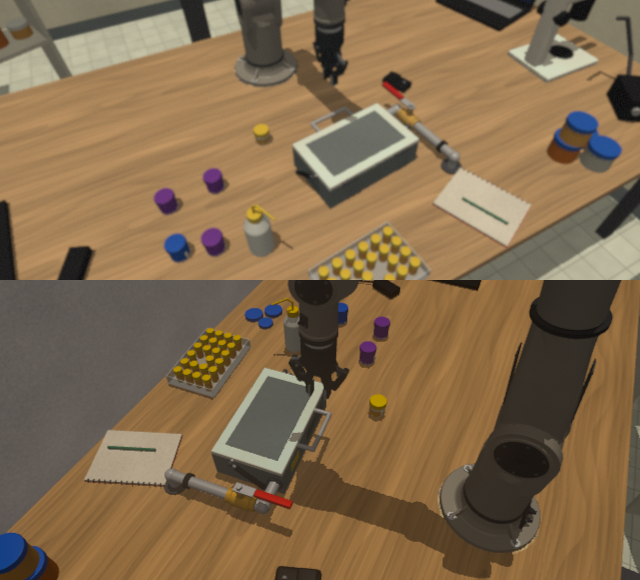

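The lid is shut: its corners in both views match the first pictures within 1–3 px. The lever is still along the pipe, so I go back over it.

{"method": "send_rows", "body": {"deltas": [[0.5, 0.08, 0.01, 0, 0, 0, -0.039], [0.5, 0.16, 0.02, 0, 0, 0, -0.078], [0.5, 0.24, 0.03, 0, 0, 0, -0.117], [0.5, 0.32, 0.04, 0, 0, 0, -0.156], [0.5, 0.4, 0.05, 0, 0, 0, -0.195], [0.5, 0.5, 0.06, 0, 0, 0, -0.234], [0.5, 0.6, 0.07, 0, 0, 0, -0.273], [0.5, 0.7, 0.08, 0, 0, 0, -0.312], [0.5, 0.8, 0.09, 0, 0, 0, -0.351], [0.5, 0.9, 0.1, 0, 0, 0, -0.39], [0.5, 1, 0.12, 0, 0, 0, -0.429], [0.5, 1, 0.12, 0, 0, 0, -0.468], [0.5, 1, 0.12, 0, 0, 0, -0.499], [0.5, 1, 0.12, 0, 0, 0, -0.499]]}}

```text
clock: 33.18
tcp_pos: [0.4415, 0.1902, 0.2269]
orientation: [0.179, -3.134, 0.0]
contact_force: [-1.3, -0.1, 0.7]
grip_width: 0.0425
```

```bash
python3 lev.py w10; python3 -c "
from h import *
from bench import r
print(go(r,[.4429,.2651,.092]))"
```

```text
33.2333 [0.4416 0.19   0.2271] [ 0.17  -3.135  0.   ] [-0.6 -0.3  0.4] 0.04269503336854184
tool x [-0.994 -0.108  0.002] y [-0.108  0.994 -0.   ]
red [404.3 201.9] [390, 153, 29, 100, 1995] centre 442.44146728515625 263.4501647949219 (87.4584732055664, 18.155874252319336) dir ang 0.11078515
[-0.065  0.497  0.9  ]
```

{"method": "send_rows", "body": {"deltas": [[0.5, -0.03, 0.2, 0, 0, 0, 0], [0.5, -0.06, 0.4, 0, 0, 0, 0], [0.5, -0.06, 0.493, 0.1, 0, 0, 0], [0.5, -0.06, 0.493, 0.3, 0, 0, 0], [0.5, -0.06, 0.493, 0.5, 0, 0, 0], [0.5, -0.06, 0.493, 0.7, 0, 0, 0], [0.5, -0.06, 0.493, 0.84, 0, 0, 0], [0.5, -0.06, 0.493, 0.9, 0, 0, 0], [0.5, -0.06, 0.493, 0.9, 0, 0, 0], [0, -0.06, 0.493, 0.9, 0, 0, 0], [0, -0.06, 0.493, 0.9, 0, 0, 0], [0, -0.06, 0.493, 0.9, 0, 0, 0], [0, -0.06, 0.493, 0.9, 0, 0, 0]], "squeeze": 25}}

```text
clock: 34.32
tcp_pos: [0.4438, 0.2653, 0.0947]
orientation: [-0.172, 3.135, 0.002]
contact_force: [-0.5, -0.1, 1.8]
grip_width: 0.0175
```

```bash
python3 lev.py w11; python3 -c "
from h import *
from bench import r
o=r.get_obs();P=np.array([.5273,.2749]);v=np.array(o['tcp_pos'])[:2]-P;rho=np.linalg.norm(v);R=Ro.from_rotvec(o['orientation']).as_matrix()
print('rho',rho,'ang',np.arctan2(v[1],v[0])+2*np.pi-np.pi,'tool x ang',np.arctan2(R[1,0],R[0,0])+np.pi)
a0=np.arctan2(-R[1,0],-R[0,0])
for th in list(range(6,43,6))+[45]:
    a=np.arctan2(v[1],v[0])-np.radians(th);q=P+rho*np.array([np.cos(a),np.sin(a)])
    print(th,(R.T@(np.append(q,o['tcp_pos'][2])-o['tcp_pos'])/.15).round(3),round(th/180,3))
"
```

```text
34.3667 [0.4438 0.2653 0.0947] [-1.720e-01  3.135e+00  2.000e-03] [-0.  -0.5  5. ] 0.01736538777995374
tool x [-0.994 -0.109 -0.002] y [-0.109  0.994  0.001]
red [318.2 251.9] [297, 168, 43, 174, 6898] centre 437.79412841796875 265.151123046875 (80.47196960449219, 17.268787384033203) dir ang 0.10828058
rho 0.08401650109057572 ang 0.11469951284395474 tool x ang 0.10935924107255879
6 [-0.003  0.059  0.   ] 0.033
12 [-0.012  0.117  0.   ] 0.067
18 [-0.026  0.173  0.   ] 0.1
24 [-0.047  0.228  0.   ] 0.133
30 [-0.074  0.28   0.   ] 0.167
36 [-0.105  0.33   0.001] 0.2
42 [-0.142  0.376  0.001] 0.233
45 [-0.162  0.397  0.001] 0.25
```

{"method": "send_rows", "body": {"deltas": [[0, -0.003, 0.059, 0, 0, 0, 0.033], [0, -0.012, 0.117, 0, 0, 0, 0.067], [0, -0.026, 0.173, 0, 0, 0, 0.1], [0, -0.047, 0.228, 0, 0, 0, 0.133], [0, -0.074, 0.28, 0, 0, 0, 0.167], [0, -0.105, 0.33, 0, 0, 0, 0.2], [0, -0.142, 0.376, 0, 0, 0, 0.233], [0, -0.162, 0.397, 0, 0, 0, 0.25], [0, -0.162, 0.397, 0, 0, 0, 0.25], [0, -0.162, 0.397, 0, 0, 0, 0.25], [0, -0.162, 0.397, 0, 0, 0, 0.25]]}}

```text
clock: 35.28
tcp_pos: [0.4618, 0.3275, 0.0947]
orientation: [1.037, 2.963, 0.005]
contact_force: [2.2, 1.8, 4.2]
grip_width: 0.0176
```

```bash
python3 lev.py w12; python3 -c "
from h import *
from bench import r
o=r.get_obs();P=np.array([.5273,.2749]);v=np.array(o['tcp_pos'])[:2]-P;a=np.arctan2(v[1],v[0])
print('valve',a-np.pi/2-.116)"
```

```text
35.3333 [0.4617 0.3275 0.0946] [1.037 2.963 0.005] [2.2 1.6 5. ] 0.017265401817948577
tool x [-0.782  0.624 -0.001] y [0.624 0.782 0.004]
red [318.2 251.6] [297, 168, 43, 174, 6903] centre 457.00506591796875 331.5030517578125 (17.267715454101562, 80.4449691772461) dir ang -0.66915077
valve 0.779014509684748
```

{"method": "send_rows", "body": {"deltas": [[0.5, 0, 0, 0, 0, 0, 0], [0.5, 0, 0, 0, 0, 0, 0], [0.5, 0, 0, 0, 0, 0, 0], [0.5, 0, 0, -0.15, 0, 0, 0], [0.5, 0, 0, -0.4, 0, 0, 0], [0.5, 0, 0, -0.65, 0, 0, 0], [0.5, 0, 0, -0.9, 0, 0, 0], [0.5, 0, 0, -1, 0, 0, 0], [0.5, 0, 0, -1, 0, 0, 0], [0.5, 0, 0, -1, 0, 0, 0]]}}

```text
clock: 36.17
tcp_pos: [0.4606, 0.3263, 0.2437]
orientation: [1.041, 2.963, 0.001]
contact_force: [-0.3, -0.5, -0.8]
grip_width: 0.0425
```

```bash
python3 lev.py w13;python3 chk.py c6; python3 - <<'E'
from bench import r
from h import *
S=r.grab_frame("scene");D=r.grab_frame("side");W=r.grab_frame("wrist")
cv2.imwrite("pics/f.png",np.vstack([np.hstack([S["pixels"][120:270,270:470],D["pixels"][150:300,180:380]]).repeat(2,0).repeat(2,1),cv2.resize(W["pixels"],(800,500))[100:400]])[:600,:,::-1])
E
```

```text
36.2167 [0.46   0.3258 0.2424] [-1.041e+00 -2.963e+00  2.000e-03] [ 0.   0.6 -0.8] 0.04268651710818907
tool x [-0.78   0.625  0.   ] y [ 0.625  0.78  -0.002]
red [320.  185.3] [310, 138, 20, 96, 1825] centre 460.7380065917969 328.2974548339844 (16.661170959472656, 86.98445129394531) dir ang -0.6708812
36.32 [0.4597 0.3256 0.2414] [-0.1 -0.5  0.2] 0.0428
S [254.  287.9] [244, 281, 22, 14, 209] [ 0.681 -0.301  0.055]
```

View pics/f.png

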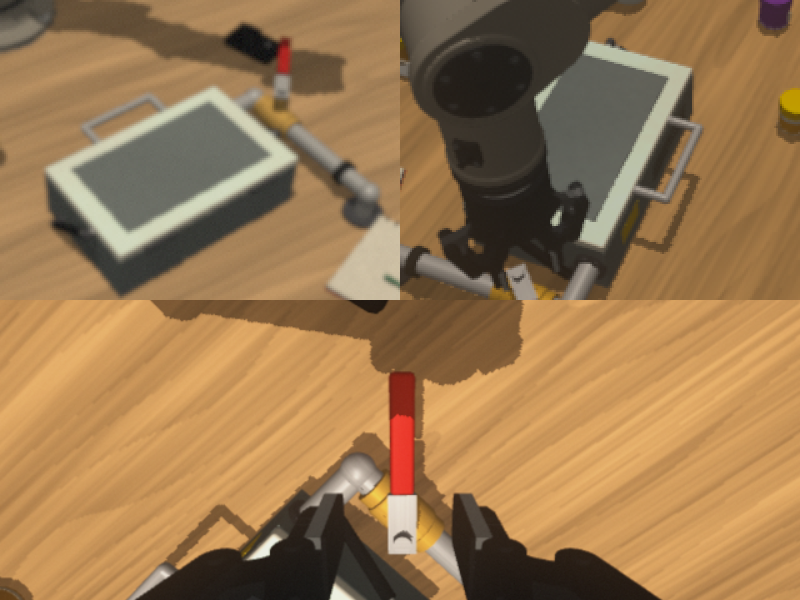

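The lid sits flat on the chest. The lever has turned 0.78–0.79 rad from its open stop, so it is at 45 degrees, and the gripper is clear. I hand in.

```bash
python3 -c "
from bench import r
r.hand_in();print(r.get_obs()['clock'])"
```

```text
the job is handed in; nothing more can be done
the job is handed in; nothing more can be done
```

The job is handed in. Both white-capped jars on the bench (the smaller type, one amber and one honey) are in the chest, the lid is shut, and the extraction is back at half open.

- **Order:** I turned the lever to its open stop before lifting the lid. The struts held the lid wide open after I let go. I set each jar down in contact with the floor, drew the lid shut, and only then turned the lever back. It took about 36 s of the 210 s.
- **Last checks:**
  - The lid corners match the first pictures within 1–3 px, though one corner in the scene view was measured less cleanly. I felt no clear seating force when shutting the lid.
  - The lever reads 0.78–0.79 rad back from its open stop, against 0.785 asked, and the gripper was clear of everything.
  - Both jars stood upright in the chest just before the lid came down.
  - I did not touch the yellow jar, the wash bottle or the mouse. They looked unmoved, but I did not re-measure them.
- **Disagreement:** The second jar ended about 35 mm nearer the handle side than where I set it, with the robot clear of it, probably the knock you described. It was upright and about 12 mm clear of the wall, so I left it.

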